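Uncap the gas bottle of unknown thread hand

TASK

One of the two gas bottles for blanketing opened wine stands in the bench cradle, and its brass cap may have a right-hand or a left-hand thread; nobody noted which. Slide the cradle's jaw shut until it bears firmly on that bottle, so that the bottle cannot spin, then find which way the cap loosens, unscrew it and lift it off. Finish still holding the cap upright, a hand's width or so straight above the open neck, with the jaw still shut; do not spin, lift or tip the bottle, and leave the second bottle and the notebook where they are.

Things in the scene. Friction and masses are not known exactly. Their poses are not given: they have to be found in the camera images.
- cradle: Dark bench cradle, fixed to the table, 310 mm long, 170 mm wide: a rubber-lined V jaw 95 mm high at its +y end, two steel guide rods along its y axis (53 mm either side of the middle, 22 mm up), a cross block at its -y end. Origin: on the table, on the axis of a 60 mm bottle pressed home in the V; its y axis points from the sliding jaw to the V.
- jaw_slide (a joint): Travel of the cradle's sliding jaw towards the V, m: 0 fully open, starts at 0 to 0.018; its pad meets the bottle at about 0.034 to 0.037, the bottle is home in the V at 0.040 and the jaw is then shut firmly at 0.044 to 0.046; it cannot pass 0.054. A brake holds it where it is left: 12 N slide it.
- jaw_handle (a point): Centre of the top face of the jaw's handle: an upright black grip 16 mm thick along the cradle's y, 30 mm wide along its x, 62 mm tall, top 115 mm above the table. It moves with the jaw along the cradle's y axis and is 120 mm from the bottle's axis once shut. Pinch it from above, or push its outer side towards the V; about 22 N in all (brake 12, pad spring 10) is firm.
- jaw: Grey pad with a black rubber face, 46 mm wide, on the sliding jaw. Origin: middle of the rubber face, 36 mm above the table; y towards the V. The pad gives way on a spring, 2 N per mm after the first 2 N, up to 10 mm, so the force on the bottle grows gently.
- gas_bottle_1: One of two outwardly identical aluminium gas bottles: 60 mm in diameter, 0.7 to 0.95 kg, green band and shoulder, brass neck 26 mm in diameter, its mouth 184 mm above the foot; loose, upright. Origin: centre of its underside. One of the two stands in the cradle (within 10 mm of the cradle's origin), the other apart on the table; which is which changes.
- gas_bottle_2: The other such bottle, same size and origin. One of the two bottles has a right-hand thread, the other a left-hand one; nothing visible tells which. Loose, a bottle turns on its smooth foot with less torque than its cap needs; firmly clamped it withstands about 0.35 N m before it spins.
- gas_bottle_1_side (a point): Point on the side wall of gas_bottle_1, 30 mm from its axis along its x and 60 mm up; shows whether the bottle has been shifted or turned.
- gas_bottle_2_side (a point): The same point of gas_bottle_2.
- cap_1: Twelve-sided brass cap of gas_bottle_1, 48 mm across the flats, 29 mm high, 0.11 kg; grip it from above, best square to two flats (one faces its x axis, others every 30 degrees). Origin: centre of its lower rim, 163 mm above the bottle's foot while seated; z up. A right-hand thread loosens anticlockwise seen from above, a left-hand one clockwise. Turned the wrong way it stops dead within 0.1 rad.
- cap_2: Cap of gas_bottle_2, the same. Either cap breaks loose at about 0.05 to 0.2 N m, then turns easily without being raised (three pins under short thread ridges); it comes free to lift straight off after 1.0 to 1.6 rad (aim at 1.3) and meets a stop at 1.7 rad. A sprung seal inside pushes it up with about 15 N while tight.
- notebook: Brown cloth-bound notebook lying shut on the table, 150 x 105 x 14 mm, 0.14 kg, a loose bystander. Origin: centre of its underside.
Mind the look-alikes: they are no part of the job. Leave any pink or red look-alike of the cap_1 alone.

How it is judged:
On the way, in this order (a step that is already met when the one before it is completed fails the run):
1. the cradle's jaw bears on the bottle with more than 5 N, its cap still on (((contact force between jaw and gas_bottle_1 above 5 N and z of cap_1 in the frame of gas_bottle_1 below 0.17 m) or (contact force between jaw and gas_bottle_2 above 5 N and z of cap_2 in the frame of gas_bottle_2 below 0.17 m))), for 0.3 s.
2. the cap is unscrewed (turned by more than 0.75 rad on the neck) while the jaw holds the bottle (((angle between the x axis of cap_1 and the x axis of gas_bottle_1, either way round above 0.75 rad and contact force between jaw and gas_bottle_1 above 2 N and z of cap_1 in the frame of gas_bottle_1 below 0.185 m and horizontal distance between cap_1 and gas_bottle_1 below 0.01 m) or (angle between the x axis of cap_2 and the x axis of gas_bottle_2, either way round above 0.75 rad and contact force between jaw and gas_bottle_2 above 2 N and z of cap_2 in the frame of gas_bottle_2 below 0.185 m and horizontal distance between cap_2 and gas_bottle_2 below 0.01 m))).
At the end, for the whole second after the job is handed in: The jaw still bears on the bottle in the cradle (over 2 N), and that bottle stands upright in its place; its own cap is held in the fingers, still and upright (within 0.3 rad), at least 40 mm above the mouth of the neck and within 60 mm of the bottle's axis, touching nothing else (((contact force between jaw and gas_bottle_1 above 2 N and contact force between the fingers and cap_1 above 2 N and z of cap_1 in the frame of gas_bottle_1 above 0.224 m and horizontal distance between cap_1 and gas_bottle_1 below 0.06 m and angle between cap_1's own z axis and vertical below 0.3 rad and contact force between cap_1 and gas_bottle_1 below 0.1 N and linear speed of cap_1 below 0.03 m/s and angle between gas_bottle_1's own z axis and vertical below 0.08 rad and height (world z) of gas_bottle_1 below 0.008 m and horizontal distance between gas_bottle_1 and cradle below 0.012 m) or (contact force between jaw and gas_bottle_2 above 2 N and contact force between the fingers and cap_2 above 2 N and z of cap_2 in the frame of gas_bottle_2 above 0.224 m and horizontal distance between cap_2 and gas_bottle_2 below 0.06 m and angle between cap_2's own z axis and vertical below 0.3 rad and contact force between cap_2 and gas_bottle_2 below 0.1 N and linear speed of cap_2 below 0.03 m/s and angle between gas_bottle_2's own z axis and vertical below 0.08 rad and height (world z) of gas_bottle_2 below 0.008 m and horizontal distance between gas_bottle_2 and cradle below 0.012 m))); the arm keeps its last pose, push and grip.
It fails at once if a gas bottle is spun, shifted or carried (its side moves more than 25 mm) (distance of any of gas_bottle_1_side, gas_bottle_2_side from where it was at the start of the episode above 0.025 m).
It fails at once if a gas bottle is tipped by more than 0.25 rad or lifted by more than 15 mm (angle between any of gas_bottle_1, gas_bottle_2's own z axis and vertical above 0.25 rad or height (world z) of any of gas_bottle_1, gas_bottle_2 above 0.015 m).
It fails at once if the notebook is moved more than 30 mm (distance of notebook from where it was at the start of the episode above 0.03 m).
It also fails if it takes over 70 s, if anything falls off the work surface, if the arm or the gripper's body presses on something with over 40 N, if the wrist force passes 120 N, or if a joint passes its speed limit or range.

ROBOT

A 6-joint arm with a two-finger parallel gripper is mounted at the origin on a cart in front of the work surface, level with it; the furniture and walls round the work are solid. World frame = base frame: x ahead of the robot, y to its left, z up, the work surface at z = 0. Lengths are in m, angles in rad, forces in N, time in s.
With the tool pointing down it reaches from about 0.35 to 0.775 m from the base axis. Payload 5.5 kg.
Tool frame: the origin (TCP) lies at the very end of the fingers, on their centre line; the grasp point (between the pads) lies env.pinch_z behind it (env.pinch_z is the distance from the TCP to the grasp point, in m); z points along the fingers, y is the line along which they close (so a half turn about z gives the same grasp; the last joint's range is limited). The gripper opens to 85 mm and grips with 20 to 120 N. Pads are 22 mm wide; open, the fingers measure 114 mm over their backs; the gripper's body (76 mm by 85 mm) begins 54 mm behind the grasp point. The pads swing forward as they close: fully open they stand 13 mm farther back than shut.
Start: joints at [-1.354, 0.313, 0.046, 1.304, 0, 1.431], TCP at [0.201, -0.539, 0.231] pointing down, gripper open.
Joint ranges: [-2.76, 2.76], [-0.86, 1.69], [-1.03, 1.26], [-2.2, 2.34], [-1.47, 1.5], [-3.14, 3.14]. Speed limits (rad/s): [2.57, 2.57, 3.14, 3.14, 3.14, 3.14].

INTERFACE

Orientations are given as a unit quaternion [w, x, y, z].
In Python, from workcell import env, eyes gives the robot as it stands.
- The arm moves only by the shell command python3 -m jog 'ROWS' [FORCE]. ROWS is JSON, one flat list of numbers, 7 for each row, row after row: the shift along the world's x, y, z as a fraction of full scale, then the turn, a rotation vector about the world's x, y, z as a fraction of full scale, then the opening, from -1 (shut) to 1 (fully open), so that 0 is half open. A call has 1 to 12 rows; each row is the pose to reach, as a shift and turn from the pose commanded when the call began, turning the shorter way round; what a row does not reach only later rows make up. Full scale, the value 1, is 20 cm for a shift and pi rad for a turn. A row lasts 1/12 s, in which the tool goes at most 41.7 mm and 7.16 degrees, less where a joint would pass 70% of its speed; a pose out of reach is approached as far as the arm can. A call with a number of a shift or a turn outside -1 to 1 is refused whole. A call with a gripper value outside its range is refused whole. The fingers move at their own pace and stop on an object; FORCE is the grip in N (left out, the last holds). Time passes only in rows, so rows that repeat a pose let the fingers close. It gives the time, the measured TCP pose, the force, the opening and the grip force at its end, in the units of the state.
- env.get_state(): the state, without advancing time (a new reading comes with each control period).
- eyes.read_camera(name): name is "scene" or "top"; returns (picture, depth): 420x560x3 uint8, red, green, blue; 420x560 float32, m along the optical axis (not along the pixel's ray), 0 where there is no reading.
- eyes.calibration(name): a dict with "fx", "fy", "cx", "cy" (pixels), "R" (3x3) and "t" (3): a world point X has camera coordinates R X + t. Camera axes: x right, y down, z forward; pixel columns grow to the right and rows downward; lengths in m; the calibration is good to about 2 mm. A picture is of the moment at which its call begins. calibration takes no time and is no camera call.
- env.hand_in(): hands the job in; it is judged then, once.
The state is a dict: "clock": time; "joint_pos": joint angles; "qvel": joint speeds; "tau": joint torques, N m; "tcp_pos": TCP position; "orientation": TCP orientation; "wrist_force": force on the tool from outside, world axes, zero at the start; "ft_torque": the same for the moment, N m; "finger_gap": finger opening in m; "grip_force": force on a finger pad.
Only numpy, scipy, OpenCV 4.12 (cv2) and the standard library are available. Lean on these libraries where they do the work, as an engineer would, in place of code of your own. Each camera call takes 0.05 s, during which the arm holds its last target. There are 200 camera calls.

## Working session

There is one attempt and no reset: what is moved stays moved. The work goes in short steps, Python scripts to look and compute and a shell command to move; the robot and the scene stay as the last step left them, time stands still between calls to the robot, and variables do not carry over. Pictures are saved under pics/ and viewed, at most 10 in all, crops included, and the job is handed in when it is done.

```bash
ls; mkdir -p pics; python3 - <<'E'
from workcell import env, eyes
import cv2,numpy as np
print(env.get_state(), env.pinch_z)
for n in("scene","top"):
    p,d=eyes.read_camera(n); cv2.imwrite(f"pics/{n}0.png",p[:,:,::-1]); np.savez(f"{n}0.npz",p=p,d=d)
    print(n,eyes.calibration(n))
E
```

```text
pics
{'clock': 0.0, 'joint_pos': array([-1.35357298e+00,  3.14041749e-01,  4.49663175e-02,  1.30362393e+00,
        3.13762444e-06,  1.43118721e+00]), 'qvel': array([ 0.00179575,  0.00024212, -0.00184627,  0.0011942 ,  0.00011087,
       -0.00102966]), 'tau': array([ 1.45414247e-04, -4.80626643e+01,  2.98533440e+01,  1.95015944e-02,
       -4.05366825e-05, -1.57011321e-06]), 'tcp_pos': array([ 0.20072421, -0.53826411,  0.2303802 ]), 'orientation': array([-9.50863175e-04,  9.84125555e-01,  1.77471088e-01, -3.53487970e-05]), 'wrist_force': array([ 0.50195004, -0.36674662, -0.12370561]), 'ft_torque': array([ 0.03555775, -0.02008733,  0.03176426]), 'grip_force': 0.0, 'finger_gap': 0.08576274538727287} 0.0187
scene {'fx': 493.37679744893126, 'fy': 493.37679744893126, 'cx': 276.2134221374129, 'cy': 205.96652896645412, 'R': array([[-0.69259894, -0.72124478, -0.0106147 ],
       [-0.55590449,  0.54308714, -0.6293064 ],
       [ 0.45964867, -0.42995619, -0.7770848 ]]), 't': array([0.41449438, 0.29078945, 0.91740753])}
top {'fx': 477.0170087504423, 'fy': 477.0170087504423, 'cx': 277.4886325501277, 'cy': 204.91196627506872, 'R': array([[-0.00356229, -0.99960908, -0.02773084],
       [-0.98901953,  0.0076189 , -0.14758837],
       [ 0.14774196,  0.02690059, -0.98866004]]), 't': array([0.11954389, 0.49455842, 0.96149291])}
```

View pics/scene0.png

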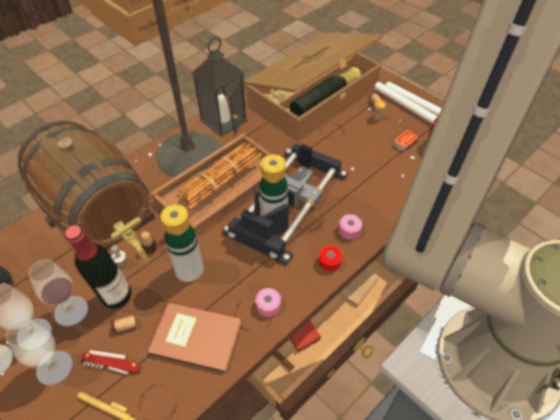

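View pics/top0.png

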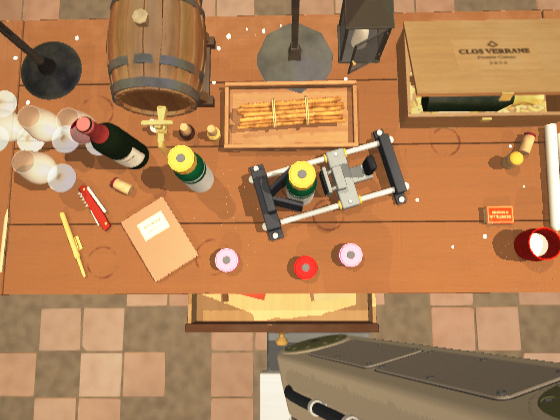

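The scene view shows the capped bottle in the cradle (cap near 272,163), with the second bottle at (175,215) and the notebook at (195,335). In the top view the V is at (265,200), the cap at (302,172), the handle near (370,163) and the cross block at (392,165). The pink and red rings are decoys.

```bash
cat > h.py <<'E'
import numpy as np,cv2
from workcell import env,eyes
def world(n,u,v,z=None,d=None):
    c=eyes.calibration(n);R=np.array(c['R']);t=np.array(c['t'])
    r=np.array([(u-c['cx'])/c['fx'],(v-c['cy'])/c['fy'],1.]); o=-R.T@t; w=R.T@r
    s=d if d is not None else (z-o[2])/w[2]
    return o+s*w
def cloud(n,d):
    c=eyes.calibration(n);R=np.array(c['R']);t=np.array(c['t'])
    v,u=np.mgrid[:d.shape[0],:d.shape[1]]
    P=np.stack([(u-c['cx'])/c['fx']*d,(v-c['cy'])/c['fy']*d,d],-1)
    return (P-t)@R
E
python3 - <<'E'
from h import *
f=np.load('top0.npz');p,d=f['p'],f['d']
g=np.load('scene0.npz')
a=cv2.resize(p[120:245,240:415,::-1],None,fx=4,fy=4,interpolation=cv2.INTER_CUBIC)
cv2.imwrite('pics/topcrop.png',a)
cv2.imwrite('pics/scenecrop.png',cv2.resize(g['p'][135:270,215:355,::-1],None,fx=4,fy=4,interpolation=cv2.INTER_CUBIC))
for n,f in(('top',f),('scene',g)):
    C=cloud(n,f['d']);hsv=cv2.cvtColor(f['p'],cv2.COLOR_RGB2HSV)
    m=((hsv[...,0]>20)&(hsv[...,0]<34)&(hsv[...,1]>150)&(hsv[...,2]>120)&(C[...,2]>.15)&(C[...,2]<.22)).astype(np.uint8)
    k,l,s,c=cv2.connectedComponentsWithStats(m)
    for i in range(1,k):
        if s[i,4]>40:
            P=C[l==i];top=P[P[:,2]>.186];print(n,s[i],c[i],P.min(0),P.max(0),top.min(0),top.max(0),top.mean(0))
C=cloud('top',f['d'] if 0 else d)
# high dark things near handle
z=C[...,2]; m=(z>.10)&(z<.13); m[:,:310]=0;m[:,420:]=0;m[:120]=0;m[250:]=0
P=C[m];print('handle top',m.sum(),P.mean(0),P.min(0),P.max(0))
E
```

```text
top [168 145  26  27 420] [180.20238095 157.77380952] [0.53688597 0.26561458 0.17768554] [0.58504933 0.31178984 0.19531658] [0.53754036 0.26561458 0.18621827] [0.58504933 0.31178984 0.19531658] [0.56073962 0.28857208 0.19023698]
top [288 161  28  27 405] [301.72345679 173.70123457] [0.50500806 0.04502753 0.16530919] [0.55235149 0.09360199 0.19482801] [0.50500806 0.0452529  0.18615628] [0.55235149 0.09360199 0.19482801] [0.52935425 0.06921746 0.19046423]
scene [261 155  24  18 283] [272.92226148 163.54416961] [0.50595362 0.04709293 0.18721894] [0.55373779 0.09527994 0.19605196] [0.50595362 0.04709293 0.18721894] [0.55373779 0.09527994 0.19605196] [0.52872721 0.07320105 0.19216109]
scene [161 205  27  21 364] [173.87637363 214.96978022] [0.53850449 0.2681354  0.18653174] [0.58642895 0.31404978 0.19617245] [0.53850449 0.2681354  0.18653174] [0.58642895 0.31404978 0.19617245] [0.56126263 0.29187066 0.19218924]
handle top 153 [ 0.55926061 -0.05140955  0.11318965] [ 0.50525886 -0.0778509   0.10048843] [0.58218359 0.05212258 0.12952576]
```

View pics/topcrop.png

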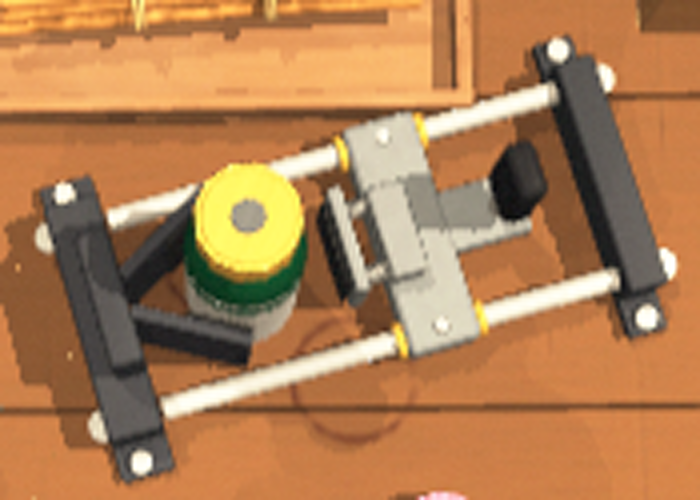

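The top crop shows the V with its bolts at (65,192) and (140,462), and the cross block's bolts at (560,48) and (647,317). The handle's top face is near (520,170), and the gap between pad and bottle is small. The cradle is yawed by about 16°.

```bash
python3 - <<'E'
from h import *
f=np.load('top0.npz');p,d=f['p'],f['d']
q=lambda u,v:(240+(u+.5)/4-.5,120+(v+.5)/4-.5)
for b in[(65,192),(140,462),(560,48),(647,317)]:
    u,v=q(*b); print('bolt',C:=world('top',u,v,d=d[int(round(v)),int(round(u))]))
B=np.array([world('top',*q(*b),z=.045)[:2] for b in[(65,192),(140,462),(560,48),(647,317)]])
ax=(B[0]+B[1]-B[2]-B[3])/2; L=np.linalg.norm(ax);ay=ax/L; print('len',L,'axis',ay,'yaw',np.arctan2(-ay[0],ay[1]), (B[0]-B[1]),(B[2]-B[3]), 'mid',B.mean(0))
for n in('top','scene'):
    f=np.load(n+'0.npz');C=cloud(n,f['d'])
    m=(C[...,2]>.10)&(C[...,2]<.125)&(C[...,0]>.5)&(C[...,0]<.62)&(C[...,1]<-.02)&(C[...,1]>-.1)
    m&=f['p'].max(-1)<90
    P=C[m]; 
    if len(P):
        t=P[P[:,2]>.110]; v,u=np.nonzero(m);print(n,m.sum(),u.min(),u.max(),v.min(),v.max(),t.mean(0),P.mean(0))
        ex=np.array([ay[1],-ay[0]]); a=t[:,:2]@ay;b=t[:,:2]@ex;print('along',a.min(),a.max(),'across',b.min(),b.max())
cap=np.array([.529,.071]);ex=np.array([ay[1],-ay[0]]);print('cap along/across',cap@ay,cap@ex,'mid',B.mean(0)@ay,B.mean(0)@ex)
E
```

```text
bolt [0.58159961 0.16428692 0.01252187]
bolt [0.43390725 0.12375239 0.01399166]
bolt [ 0.65839893 -0.10597656  0.01605488]
bolt [ 0.50944201 -0.14675043  0.0166343 ]
len 0.2729161305294808 axis [-0.27302384  0.96200727] yaw 0.27653489444678586 [0.1428422 0.0391891] [0.14460136 0.03973814] mid [0.53993947 0.01103587]
top 127 365 376 155 170 [ 0.56777842 -0.06834495  0.11354959] [ 0.56655914 -0.06772368  0.11225281]
along -0.22860479338126027 -0.21316474294624266 across 0.5137495393621175 0.5416303323131898
scene 100 299 311 145 155 [ 0.56781939 -0.0639719   0.11401553] [ 0.56745281 -0.0628054   0.1101244 ]
along -0.22338689684894253 -0.21037569757832728 across 0.5145192656921712 0.5443709756517457
cap along/across -0.07612709404622256 0.5282865373564591 mid -0.136799761907803 0.522438749019135
```

View pics/scenecrop.png

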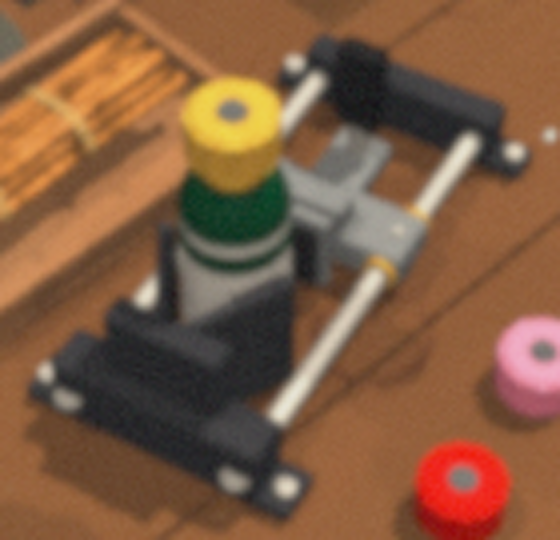

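The scene crop agrees: the handle stands behind the jaw near the cross block, and the bottle is upright with its cap on. The handle top is at about (0.568, -0.066, 0.114) with 0.277 rad yaw, and the cap is at about (0.529, 0.071). I approach while turning the wrist towards the middle of joint 6's range.

```bash
python3 -m jog '[0.9,1,0,0,0,0.45,0.2, 0.9,1,0,0,0,0.45,0.2, 0.9,1,0,0,0,0.45,0.2, 0.9,1,0,0,0,0.45,0.2, 0.9,1,0,0,0,0.45,0.2, 0.9,1,0,0,0,0.45,0.2, 0.9,1,0,0,0,0.45,0.2, 0.9,1,0,0,0,0.45,0.2, 0.9,1,0,0,0,0.45,0.2, 0.9,1,0,0,0,0.45,0.2, 0.9,1,0,0,0,0.45,0.2, 0.9,1,0,0,0,0.45,0.2]' 40; python3 -c "
from h import *
print(env.get_state()['joint_pos'])"
```

```text
clock: 1.1
tcp_pos: [0.3808, -0.3384, 0.2309]
orientation: [-0.0, 0.631, 0.776, 0.0]
wrist_force: [0.4, 0.4, -0.7]
finger_gap: 0.0512
grip_force: 0.0
[-8.84240364e-01  1.86983633e-01 -1.20851916e-01  1.26393726e+00
  7.20838371e-05  4.80790529e-01]
```

```bash
python3 -m jog '[0.9,1,0,0,0,0.42,0.2, 0.9,1,0,0,0,0.42,0.2, 0.9,1,0,0,0,0.42,0.2, 0.9,1,0,0,0,0.42,0.2, 0.9,1,0,0,0,0.42,0.2, 0.9,1,0,0,0,0.42,0.2, 0.9,1,0,0,0,0.42,0.2, 0.9,1,0,0,0,0.42,0.2, 0.9,1,0,0,0,0.42,0.2, 0.9,1,0,0,0,0.42,0.2, 0.9,1,0,0,0,0.42,0.2, 0.9,1,0,0,0,0.42,0.2]' 
python3 - <<'E'
from h import *
from scipy.spatial.transform import Rotation as Ro
s=env.get_state();q=s['orientation'];y=Ro.from_quat(q,scalar_first=True).as_matrix()[:,1]
yaw=np.arctan2(-y[0],y[1]);print(s['joint_pos'],yaw,'turn',((.2765-yaw+np.pi/2)%np.pi-np.pi/2)/np.pi)
print((np.array([.568,-.066,.16])-s['tcp_pos'])/.2)
E
```

```text
clock: 2.1
tcp_pos: [0.5606, -0.1385, 0.2307]
orientation: [-0.001, 0.025, 1.0, 0.0]
wrist_force: [1.0, -0.6, 0.0]
finger_gap: 0.0514
grip_force: 0.0
[-3.81259607e-01  3.19267487e-01  5.30933017e-02  1.30584499e+00
  8.68974297e-05 -3.31688230e-01] -0.04957170067566207 turn 0.10379184592982509
[ 0.0369012   0.36260579 -0.35362215]
```

```bash
python3 -m jog '[0.04,0.36,0,0,0,0.104,0.2, 0.04,0.36,0,0,0,0.104,0.2, 0.04,0.36,0,0,0,0.104,0.2, 0.04,0.36,0,0,0,0.104,0.2, 0.04,0.36,-0.2,0,0,0.104,0.2, 0.04,0.36,-0.4,0,0,0.104,0.2, 0.04,0.36,-0.55,0,0,0.104,0.2, 0.04,0.36,-0.55,0,0,0.104,0.2]'
python3 - <<'E'
from h import *
for n in("scene","top"):
    p,d=eyes.read_camera(n)
    a=p[120:245,240:415] if n=='top' else p[95:230,215:390]
    cv2.imwrite(f'pics/{n}1.png',cv2.resize(a[:,:,::-1],None,fx=4,fy=4,interpolation=cv2.INTER_CUBIC))
E
```

```text
clock: 2.77
tcp_pos: [0.564, -0.0664, 0.1147]
orientation: [-0.005, -0.135, 0.991, 0.002]
wrist_force: [-1.4, 0.5, -1.1]
finger_gap: 0.0511
grip_force: 0.0
```

View pics/scene1.png

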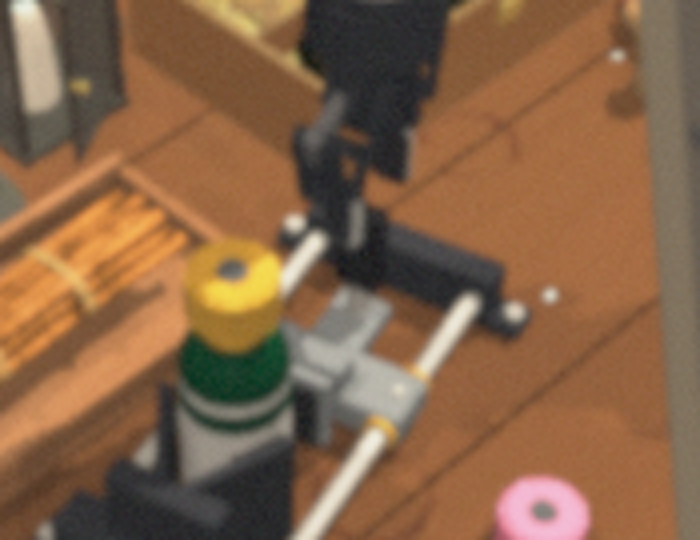

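The open fingers hang either side of the handle (around 355,215 in this crop), just at its top, with nothing touched. I lower 30 mm and pinch.

```bash
python3 -m jog '[0.01,0,-0.05,0,0,0,0.2, 0.01,0,-0.1,0,0,0,0.2, 0.01,0,-0.15,0,0,0,0.2, 0.01,0,-0.15,0,0,0,0.2]'; python3 -m jog '[0,0,0,0,0,0,-0.8, 0,0,0,0,0,0,-0.8, 0,0,0,0,0,0,-0.8, 0,0,0,0,0,0,-0.8,0,0,0,0,0,0,-0.8,0,0,0,0,0,0,-0.8]' 50
```

```text
clock: 3.2
tcp_pos: [0.5701, -0.0667, 0.0899]
orientation: [-0.001, -0.137, 0.991, 0.0]
wrist_force: [-0.4, -1.2, -0.2]
finger_gap: 0.0514
grip_force: 0.0
clock: 3.7
tcp_pos: [0.5712, -0.0667, 0.092]
orientation: [0.001, -0.137, 0.991, -0.0]
wrist_force: [-1.1, 1.6, 4.5]
finger_gap: 0.015
grip_force: 50.0
```

Pinched. Now I push along the cradle's axis (-0.273, 0.962), watching the force.

```bash
python3 -m jog '[-0.007,0.024,0,0,0,0,-0.8, -0.014,0.048,0,0,0,0,-0.8, -0.021,0.072,0,0,0,0,-0.8, -0.027,0.096,0,0,0,0,-0.8, -0.027,0.096,0,0,0,0,-0.8]'
```

```text
clock: 4.12
tcp_pos: [0.5665, -0.0503, 0.0921]
orientation: [0.001, -0.136, 0.991, -0.003]
wrist_force: [0.0, -8.5, 2.7]
finger_gap: 0.0149
grip_force: 50.0
```

```bash
python3 -m jog '[-0.004,0.014,0,0,0,0,-0.8, -0.008,0.028,0,0,0,0,-0.8,-0.008,0.028,0,0,0,0,-0.8]'
```

```text
clock: 4.37
tcp_pos: [0.5655, -0.0464, 0.0921]
orientation: [0.001, -0.136, 0.991, -0.005]
wrist_force: [1.1, -14.6, -0.4]
finger_gap: 0.0151
grip_force: 49.9
```

```bash
python3 -m jog '[-0.004,0.014,0,0,0,0,-0.8, -0.008,0.028,0,0,0,0,-0.8,-0.008,0.028,0,0,0,0,-0.8]'
```

```text
clock: 4.62
tcp_pos: [0.5641, -0.0416, 0.0921]
orientation: [0.001, -0.135, 0.991, -0.005]
wrist_force: [1.0, -17.0, -1.7]
finger_gap: 0.015
grip_force: 49.8
```

```bash
python3 -m jog '[-0.003,0.01,0,0,0,0,-0.8, -0.006,0.02,0,0,0,0,-0.8,-0.006,0.02,0,0,0,0,-0.8]'
```

```text
clock: 4.87
tcp_pos: [0.5634, -0.0392, 0.0921]
orientation: [0.001, -0.135, 0.991, -0.007]
wrist_force: [3.4, -21.1, -1.8]
finger_gap: 0.015
grip_force: 49.9
```

```bash
python3 -m jog '[-0.003,0.01,0,0,0,0,-0.8, -0.006,0.02,0,0,0,0,-0.8,-0.006,0.02,0,0,0,0,-0.8]'
```

```text
clock: 5.12
tcp_pos: [0.5627, -0.0367, 0.0921]
orientation: [0.001, -0.134, 0.991, -0.008]
wrist_force: [3.8, -27.6, -3.8]
finger_gap: 0.0148
grip_force: 50.4
```

The force along the axis is about 27 N and the handle is about 120 mm from the bottle axis, so the jaw is shut firmly. I release, rise, and re-measure the cap.

```bash
python3 -m jog '[0,0,0,0,0,0,0.1, 0,0,0,0,0,0,0.1, 0,0,0,0,0,0,0.1,0,0,0,0,0,0,0.1, 0,0,0.2,0,0,0,0.1, 0,0,0.4,0,0,0,0.3, 0,0,0.6,0,0,0,1, 0,0,0.8,0,0,0,1,0,0,0.8,0,0,0,1]'
python3 - <<'E'
from h import *
for n in("scene","top"):
    p,d=eyes.read_camera(n); np.savez(f"{n}2.npz",p=p,d=d)
    C=cloud(n,d);hsv=cv2.cvtColor(p,cv2.COLOR_RGB2HSV)
    m=((hsv[...,0]>20)&(hsv[...,0]<34)&(hsv[...,1]>150)&(hsv[...,2]>120)&(C[...,2]>.15)&(C[...,2]<.22)).astype(np.uint8)
    k,l,s,c=cv2.connectedComponentsWithStats(m)
    for i in range(1,k):
        if s[i,4]>40:
            P=C[l==i];top=P[P[:,2]>.188];a,b=top.min(0),top.max(0);print(n,s[i],c[i],a,b,(a+b)/2)
    o=(150,250) if n=='top' else (235,130)
    a=p[150:210,265:345] if n=='top' else p[130:200,225:325]
    cv2.imwrite(f'pics/{n}2.png',cv2.resize(a[:,:,::-1],None,fx=7,fy=7,interpolation=cv2.INTER_CUBIC))
a=cv2.imread('pics/top2.png');b=cv2.imread('pics/scene2.png')
cv2.imwrite('pics/both2.png',cv2.resize(np.vstack([np.pad(a,((0,0),(0,max(0,b.shape[1]-a.shape[1])),(0,0))),b[:600-a.shape[0] if 0 else None]]),None,fx=.65,fy=.65))
E
```

```text
clock: 5.87
tcp_pos: [0.5631, -0.0283, 0.2601]
orientation: [0.006, -0.138, 0.99, -0.002]
wrist_force: [1.2, 0.3, 1.4]
finger_gap: 0.085
grip_force: 0.0
scene [262 156  22  18 198] [274.50505051 165.96464646] [0.50466151 0.05162535 0.18800122] [0.54452599 0.0998479  0.19578816] [0.52459375 0.07573662 0.19189469]
top [286 167  27  22 324] [300.60493827 178.85493827] [0.50428788 0.05052382 0.18800997] [0.54079208 0.09720913 0.19655839] [0.52253998 0.07386647 0.19228418]
```

View pics/both2.png

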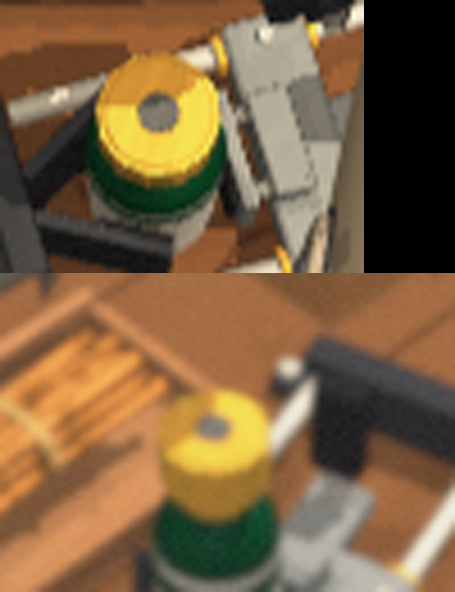

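The pad now bears on the bottle, which is home in the V. The cap's grey disc is at (158,112) in the upper part and (213,427) in the lower part, and the gripper's shadow had cut my colour mask. I use the disc for the cap's centre.

```bash
python3 - <<'E'
from h import *
out=[]
for n,roi in(("top",(285,315,160,190)),("scene",(258,288,150,180))):
    f=np.load(n+'2.npz');p,d=f['p'],f['d'];hsv=cv2.cvtColor(p,cv2.COLOR_RGB2HSV);C=cloud(n,d)
    m=((hsv[...,1]<90)&(C[...,2]>.18)&(C[...,2]<.21)).astype(np.uint8);m[:roi[2]]=0;m[roi[3]:]=0;m[:,:roi[0]]=0;m[:,roi[1]:]=0
    k,l,s,c=cv2.connectedComponentsWithStats(m);i=1+s[1:,4].argmax();w=world(n,*c[i],z=.192);print(n,s[i],c[i],w,C[l==i].mean(0));out.append(w)
    # full cap: any colour, height .18-.2
    m=(C[...,2]>.186)&(C[...,2]<.2)&(np.hypot(*(C[...,:2]-w[:2]).transpose(2,0,1))<.03);P=C[m];print('cap ext',(P.min(0)+P.max(0))/2,P.max(0)-P.min(0))
w=np.mean(out,0);ay=np.array([-.273,.962]);ex=np.array([.962,.273])
print(w,w[:2]@ay,w[:2]@ex);s=env.get_state();print(s['joint_pos'],(w-s['tcp_pos'])/.2)
E
```

```text
top [296 171   8   8  51] [299.47058824 174.43137255] [0.52697409 0.07313229 0.192     ] [0.52699528 0.07313155 0.19191672]
cap ext [0.52796166 0.07301637 0.1913898 ] [0.04910756 0.0484307  0.01033719]
scene [269 162   6   4  20] [271.5 163.5] [0.53083199 0.07509821 0.192     ] [0.52958424 0.07623928 0.19376234]
cap ext [0.52955556 0.07501823 0.19090287] [0.04978811 0.04965934 0.00977058]
[0.52890304 0.07411525 0.192     ] -0.07309165948688144 0.5290381890606347
[-1.92947109e-01  2.78098495e-01  5.25259943e-02  1.34055785e+00
  2.92960978e-04 -4.69065067e-01] [-0.16048623  0.51059992 -0.30842246]
```

```bash
python3 -m jog '[-0.06,0.17,0,0,0,0,1, -0.12,0.34,0,0,0,0,1, -0.17,0.51,0,0,0,0,1, -0.17,0.51,0,0,0,0,1, -0.17,0.51,-0.12,0,0,0,1, -0.17,0.51,-0.24,0,0,0,1, -0.17,0.51,-0.24,0,0,0,1,-0.17,0.51,-0.24,0,0,0,1]' 25
python3 -c "
from h import *
s=env.get_state();print((np.array([.5285,.074,.162])-s['tcp_pos'])/.2, s['joint_pos'])"
```

```text
clock: 6.63
tcp_pos: [0.5239, 0.0737, 0.2012]
orientation: [-0.003, -0.137, 0.991, 0.0]
wrist_force: [0.8, -0.4, 0.1]
finger_gap: 0.0854
grip_force: 0.0
[ 0.02320674  0.0013219  -0.19599211] [-1.20474309e-02  2.39901183e-01 -1.26903368e-01  1.20958887e+00
  1.37468598e-04 -2.87625644e-01]
```

```bash
python3 -m jog '[0.02,0,0,0,0,0,1, 0.02,0,-0.05,0,0,0,1, 0.02,0,-0.1,0,0,0,1, 0.02,0,-0.15,0,0,0,1, 0.02,0,-0.19,0,0,0,1, 0.02,0,-0.19,0,0,0,1]'; python3 -m jog '[0,0,0,0,0,0,0.3, 0,0,0,0,0,0,0.3, 0,0,0,0,0,0,0.2,0,0,0,0,0,0,0.2]'
```

```text
clock: 7.13
tcp_pos: [0.5284, 0.0734, 0.163]
orientation: [-0.002, -0.137, 0.991, 0.0]
wrist_force: [-0.2, -0.2, -0.4]
finger_gap: 0.0853
grip_force: 0.0
clock: 7.47
tcp_pos: [0.5301, 0.0741, 0.166]
orientation: [0.001, -0.137, 0.991, 0.001]
wrist_force: [-0.2, 1.8, 1.3]
finger_gap: 0.0513
grip_force: 0.9
```

```bash
python3 -m jog '[-0.001,0.005,0,0,0,0,0.17, -0.001,0.005,0,0,0,0,0.14, -0.001,0.005,0,0,0,0,0.1, -0.001,0.005,0,0,0,0,0,-0.001,0.005,0,0,0,0,0,-0.001,0.005,0,0,0,0,0]' 25
```

```text
clock: 7.97
tcp_pos: [0.53, 0.0747, 0.166]
orientation: [0.001, -0.137, 0.991, 0.0]
wrist_force: [-1.0, 2.0, 5.8]
finger_gap: 0.0491
grip_force: 25.2
```

The gap of 49.1 mm suggests the pads may be on corners (the handle read 1 mm small). I regrip 15° round to compare.

```bash
python3 -m jog '[0,0,0,0,0,0,0.35, 0,0,0,0,0,0,0.35, 0,0,-0.015,0,0,0.04,0.35, 0,0,-0.015,0,0,0.083,0.35, 0,0,-0.015,0,0,0.083,0.2, 0,0,-0.015,0,0,0.083,0.15,0,0,-0.015,0,0,0.083,0,0,0,-0.015,0,0,0.083,0,0,0,-0.015,0,0,0.083,0,0,0,-0.015,0,0,0.083,0]' 25
```

```text
clock: 8.8
tcp_pos: [0.5291, 0.0748, 0.1621]
orientation: [-0.0, -0.264, 0.964, 0.0]
wrist_force: [-2.5, 1.5, -0.2]
finger_gap: 0.0481
grip_force: 25.7
```

Now 48.1 mm: the pads are on the flats. I grip at 40 N and test anticlockwise in small steps, watching the moment.

```bash
cat > t.py <<'E'
from h import *
s=env.get_state();q=s['orientation'];print('yaw',round(2*np.arctan2(q[2],q[1]),4),'tz',s['ft_torque'].round(3),'F',s['wrist_force'].round(1),'t6',s['tau'][5].round(3),'j6',s['joint_pos'][5].round(3),'gap',round(s['finger_gap'],4))
E
python3 -m jog '[0,0,0,0,0,0,0,0,0,0,0,0,0,0,0,0,0,0,0,0,0]' 40 >/dev/null; python3 t.py
python3 -m jog '[0,0,0,0,0,0.006,0,0,0,0,0,0,0.012,0,0,0,0,0,0,0.012,0]'>/dev/null;python3 t.py
python3 -m jog '[0,0,0,0,0,0.006,0,0,0,0,0,0,0.012,0,0,0,0,0,0,0.012,0]'>/dev/null;python3 t.py
```

```text
yaw 3.6774 tz [ 0.497  0.611 -0.001] F [-3.3  2.9  0.5] t6 -0.019 j6 -0.546 gap 0.0476
yaw 3.7166 tz [ 0.484  0.723 -0.001] F [-3.3  1.5  1. ] t6 -0.16 j6 -0.585 gap 0.048
yaw 3.7542 tz [ 0.417  0.664 -0.006] F [-3.2  3.3  0.4] t6 -0.154 j6 -0.623 gap 0.048
```

```bash
python3 -m jog '[0,0,0,0,0,0.006,0,0,0,0,0,0,0.012,0,0,0,0,0,0,0.012,0]'>/dev/null;python3 t.py
python3 -m jog '[0,0,0,0,0,0.006,0,0,0,0,0,0,0.012,0,0,0,0,0,0,0.012,0]'>/dev/null;python3 t.py
```

```text
yaw 3.7919 tz [ 0.325  0.606 -0.03 ] F [-2.7  1.5  0.5] t6 -0.171 j6 -0.661 gap 0.0478
yaw 3.8296 tz [0.232 0.437 0.019] F [-1.7  1.5  0.8] t6 -0.158 j6 -0.698 gap 0.0485
```

```bash
python3 -m jog '[0,0,0,0,0,0.01,0,0,0,0,0,0,0.02,0,0,0,0,0,0,0.03,0,0,0,0,0,0,0.03,0]'>/dev/null;python3 t.py
python3 -m jog '[0,0,0,0,0,0.01,0,0,0,0,0,0,0.02,0,0,0,0,0,0,0.03,0,0,0,0,0,0,0.04,0]'>/dev/null;python3 t.py
```

```text
yaw 3.9234 tz [0.191 0.307 0.05 ] F [-1.2  1.2  1.4] t6 -0.234 j6 -0.792 gap 0.0479
yaw 4.0486 tz [ 0.343  0.382 -0.145] F [-1.8  1.5  2.2] t6 0.259 j6 -0.917 gap 0.0481
```

```bash
python3 -m jog '[0,0,0,0,0,0,0,0,0,0,0,0,0,0,0,0,0,0,0,0,0]' >/dev/null; python3 t.py
python3 -m jog '[0,0,0,0,0,0.008,0,0,0,0,0,0,0.008,0]' >/dev/null; python3 t.py
python3 - <<'E'
from h import *
rows=[]
for n in("scene","top"):
    p,d=eyes.read_camera(n); np.savez(f"{n}3.npz",p=p,d=d)
    a=p[150:212,265:348] if n=='top' else p[130:200,225:325]
    a=cv2.resize(a[:,:,::-1],(560,int(560*a.shape[0]/a.shape[1])),interpolation=cv2.INTER_CUBIC);rows.append(a)
a=np.vstack(rows);cv2.imwrite('pics/both3.png',cv2.resize(a,None,fx=590/a.shape[0],fy=590/a.shape[0]))
E
```

```text
yaw 4.0472 tz [ 0.362  0.257 -0.016] F [-0.7  1.8  3.5] t6 0.026 j6 -0.916 gap 0.0481
yaw 4.0733 tz [0.378 0.172 0.005] F [-1.   0.7  3.2] t6 -0.203 j6 -0.942 gap 0.048
```

View pics/both3.png

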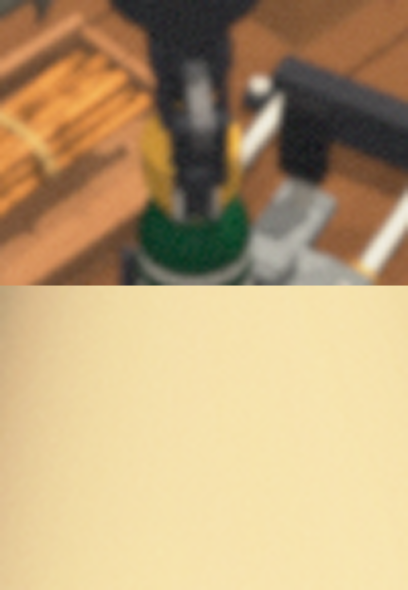

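The scene half shows the fingers straight on the cap with the bottle upright; the arm hides the top view. The cap follows at nearly zero moment, well below the 0.35 N m a clamped bottle resists. I verify from the handle position that the jaw is still shut before going on.

```bash
python3 - <<'E'
from h import *
ay=np.array([-.273,.962])
for k in('scene0','scene2','scene3','top2'):
    n=k[:-1];f=np.load(k+'.npz');C=cloud(n,f['d'])
    m=(C[...,2]>.108)&(C[...,2]<.119)&(C[...,0]>.53)&(C[...,0]<.6)&(C[...,1]<0)&(C[...,1]>-.09)&(f['p'].max(-1)<90)
    P=C[m];print(k,len(P),P.mean(0) if len(P) else 0,(P[:,:2]@ay).mean() if len(P) else 0)
E
```

```text
scene0 67 [ 0.56771988 -0.06352109  0.1133439 ] -0.2160948174490809
scene2 74 [ 0.56024258 -0.03943024  0.11398786] -0.19087811807685678
scene3 78 [ 0.560222   -0.03937766  0.11360526] -0.19082191009578578
top2 0 0 0
```

The jaw has not moved and is about 119 mm from the bottle axis. I continue anticlockwise.

```bash
python3 -m jog '[0,0,0,0,0,0.02,0,0,0,0,0,0,0.04,0,0,0,0,0,0,0.06,0,0,0,0,0,0,0.08,0,0,0,0,0,0,0.1,0,0,0,0,0,0,0.1,0]'>/dev/null;python3 t.py
python3 -m jog '[0,0,0,0,0,0.02,0,0,0,0,0,0,0.04,0,0,0,0,0,0,0.06,0,0,0,0,0,0,0.08,0,0,0,0,0,0,0.1,0,0,0,0,0,0,0.1,0]'>/dev/null;python3 t.py
python3 -m jog '[0,0,0,0,0,0.02,0,0,0,0,0,0,0.04,0,0,0,0,0,0,0.06,0,0,0,0,0,0,0.08,0,0,0,0,0,0,0.085,0,0,0,0,0,0,0.085,0]'>/dev/null;python3 t.py
```

```text
yaw 4.3894 tz [0.344 0.367 0.026] F [-0.7  1.9  4.6] t6 -0.54 j6 -1.258 gap 0.0477
yaw 4.7036 tz [ 0.456  0.392 -0.   ] F [-2.3  3.2  5.8] t6 -0.552 j6 -1.572 gap 0.0476
yaw -1.3144 tz [ 0.46   0.496 -0.012] F [-2.5  2.4  6.1] t6 -0.199 j6 -1.837 gap 0.0478
```

Turned 1.29 rad with no resistance. I lift gently, watching the vertical force.

```bash
python3 -m jog '[0,0,0.015,0,0,0,0,0,0,0.03,0,0,0,0,0,0,0.03,0,0,0,0]';python3 t.py
```

```text
clock: 12.98
tcp_pos: [0.5291, 0.0744, 0.1682]
orientation: [0.001, 0.792, -0.611, -0.0]
wrist_force: [-2.4, 1.0, 0.2]
finger_gap: 0.048
grip_force: 41.6
yaw -1.315 tz [ 0.25   0.472 -0.042] F [-2.4  1.   0.2] t6 0.019 j6 -1.837 gap 0.048
```

```bash
python3 -m jog '[0,0,0.015,0,0,0,0,0,0,0.03,0,0,0,0,0,0,0.03,0,0,0,0]';python3 t.py
```

```text
clock: 13.23
tcp_pos: [0.5301, 0.0743, 0.1749]
orientation: [-0.0, 0.792, -0.611, 0.001]
wrist_force: [-0.9, -0.1, 0.9]
finger_gap: 0.048
grip_force: 41.6
yaw -1.3149 tz [-0.087  0.259  0.001] F [-0.9 -0.1  0.9] t6 -0.004 j6 -1.837 gap 0.048
```

It is free (no downward pull). I lift to about 85 mm above the mouth.

```bash
python3 -m jog '[0,0,0.06,0,0,0,0,0,0,0.14,0,0,0,0,0,0,0.22,0,0,0,0,0,0,0.3,0,0,0,0,0,0,0.38,0,0,0,0,0,0,0.46,0,0,0,0,0,0,0.46,0,0,0,0,0,0,0.46,0,0,0,0,0,0,0.46,0,0,0,0]'
python3 - <<'E'
from h import *
p,d=eyes.read_camera('scene'); C=cloud('scene',d);hsv=cv2.cvtColor(p,cv2.COLOR_RGB2HSV)
m=(hsv[...,0]>18)&(hsv[...,0]<34)&(hsv[...,1]>150)&(hsv[...,2]>90)&(np.hypot(C[...,0]-.53,C[...,1]-.074)<.05)&(C[...,2]>.1)
P=C[m];print(m.sum(),P.min(0),P.max(0))
ay=np.array([-.273,.962]);m=(C[...,2]>.108)&(C[...,2]<.119)&(C[...,0]>.53)&(C[...,0]<.6)&(C[...,1]<0)&(C[...,1]>-.09)&(p.max(-1)<90);print('handle',(C[m][:,:2]@ay).mean())
cv2.imwrite('pics/s4.png',cv2.resize(p[90:260,200:340,::-1],None,fx=3.4,fy=3.4,interpolation=cv2.INTER_CUBIC))
E
```

```text
clock: 13.98
tcp_pos: [0.5296, 0.0744, 0.2655]
orientation: [0.0, 0.792, -0.611, -0.0]
wrist_force: [0.8, -0.4, -1.9]
finger_gap: 0.048
grip_force: 41.7
461 [0.50794502 0.05822926 0.14615832] [0.55716259 0.09926389 0.2984263 ]
handle -0.19098419337223024
```

View pics/s4.png

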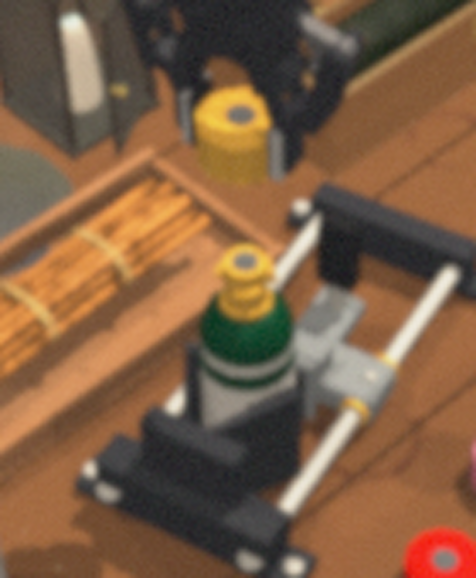

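The cap is held upright in the fingers at (233,130), well above the open neck at (245,265). The bottle stands clamped and the jaw is still shut, so I hand in.

```bash
python3 -c "
from workcell import env
print(env.hand_in())"
```

```text
the job is handed in; nothing more can be done
None
```

I handed the job in, though the hand-in returned no verdict: the jaw is shut firmly on the bottle, the cap loosened anticlockwise (right-hand thread) after 1.29 rad, and it is held upright about 80 mm above the open neck.

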